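Sort the vials and the marker into their trays

TASK

Tidy up the vaccination table: stand the two red-capped vials in the red tray and the two blue-capped vials in the blue tray, one vial to each bay and every one upright on the tray floor, and lay the black-and-white marker pen flat and lengthwise in the middle of the grey tray. Do not tip a vial over; leave the tape roll and the timer where they are.

Things in the scene. Friction and masses are not known exactly. Their poses are not given: they have to be found in the camera images.
- red_vial_a: Glass injection vial with a red cap and a red label band, standing upright on the cloth; 21 mm diameter, 40 mm tall overall, the plain cylindrical body that can be gripped reaches 32 mm up; about 12 g. Origin: centre of its underside, z up.
- red_vial_b: Glass injection vial with a red cap and a red label band, standing upright on the cloth; 21 mm diameter, 40 mm tall overall, the plain cylindrical body that can be gripped reaches 32 mm up; about 12 g. Origin: centre of its underside, z up.
- blue_vial_a: Glass injection vial with a blue cap and a blue label band, standing upright on the cloth; 21 mm diameter, 40 mm tall overall, the plain cylindrical body that can be gripped reaches 32 mm up; about 12 g. Origin: centre of its underside, z up.
- blue_vial_b: Glass injection vial with a blue cap and a blue label band, standing upright on the cloth; 21 mm diameter, 40 mm tall overall, the plain cylindrical body that can be gripped reaches 32 mm up; about 12 g. Origin: centre of its underside, z up.
- red_tray: Shallow red plastic tray fixed to the table, 132 (its x) x 70 (its y) x 14 mm high, walls 3 mm, floor 3 mm thick; a cross wall of the same height halfway along x parts it into two bays, each 61.5 (x) x 64 (y) mm inside, centred at tray x = -32.3 and +32.3 mm, y = 0. A small thumb tab sticks out 9 mm at its -x end. Origin: centre of its underside; x along its length.
- blue_tray: Shallow blue plastic tray fixed to the table, 132 (its x) x 70 (its y) x 14 mm high, walls 3 mm, floor 3 mm thick; a cross wall of the same height halfway along x parts it into two bays, each 61.5 (x) x 64 (y) mm inside, centred at tray x = -32.3 and +32.3 mm, y = 0. A small thumb tab sticks out 9 mm at its -x end. Origin: centre of its underside; x along its length.
- marker: Marker pen with a white barrel and black ends, lying flat on the cloth; 13 mm wide (its x), 122 mm long (its y), 15 mm high (13 mm to the top of the barrel), 18 g give or take a third. Origin: centre of its underside, y along the pen.
- pen_tray: Shallow empty grey plastic tray without a cross wall, fixed to the table, 164 (its x) x 88 (its y) x 12 mm high, walls 3 mm, floor 3 mm thick. Origin: centre of its underside, x along its length.
- tape: Bystander: roll of white paper tape lying flat, 58 mm diameter, 26 mm high. Leave it where it is. Origin: centre of its underside.
- timer: Bystander: small white wedge-shaped timer, 38 (its x) x 72 (its y) x 52 mm high. Leave it where it is. Origin: centre of its underside.

How it is judged (in metres and radians):
At the end, for the whole second after the job is handed in: One like-coloured vial in each bay of the red and blue trays, upright (0.12 rad), on the floor, within 21 x 23 mm of the bay centre; marker flat on the grey tray's floor, within 18 mm lengthwise, 21 mm crosswise and 0.26 rad; all at rest ((((x of red_vial_a in the frame of red_tray between -0.0533 and -0.0113 m and y of red_vial_a in the frame of red_tray between -0.023 and 0.023 m and z of red_vial_a in the frame of red_tray between -0.002 and 0.009 m) and (x of red_vial_b in the frame of red_tray between 0.0113 and 0.0533 m and y of red_vial_b in the frame of red_tray between -0.023 and 0.023 m and z of red_vial_b in the frame of red_tray between -0.002 and 0.009 m)) or ((x of red_vial_a in the frame of red_tray between 0.0113 and 0.0533 m and y of red_vial_a in the frame of red_tray between -0.023 and 0.023 m and z of red_vial_a in the frame of red_tray between -0.002 and 0.009 m) and (x of red_vial_b in the frame of red_tray between -0.0533 and -0.0113 m and y of red_vial_b in the frame of red_tray between -0.023 and 0.023 m and z of red_vial_b in the frame of red_tray between -0.002 and 0.009 m))) and (((x of blue_vial_a in the frame of blue_tray between -0.0533 and -0.0113 m and y of blue_vial_a in the frame of blue_tray between -0.023 and 0.023 m and z of blue_vial_a in the frame of blue_tray between -0.002 and 0.009 m) and (x of blue_vial_b in the frame of blue_tray between 0.0113 and 0.0533 m and y of blue_vial_b in the frame of blue_tray between -0.023 and 0.023 m and z of blue_vial_b in the frame of blue_tray between -0.002 and 0.009 m)) or ((x of blue_vial_a in the frame of blue_tray between 0.0113 and 0.0533 m and y of blue_vial_a in the frame of blue_tray between -0.023 and 0.023 m and z of blue_vial_a in the frame of blue_tray between -0.002 and 0.009 m) and (x of blue_vial_b in the frame of blue_tray between -0.0533 and -0.0113 m and y of blue_vial_b in the frame of blue_tray between -0.023 and 0.023 m and z of blue_vial_b in the frame of blue_tray between -0.002 and 0.009 m))) and x of marker in the frame of pen_tray between -0.018 and 0.018 m and y of marker in the frame of pen_tray between -0.021 and 0.021 m and z of marker in the frame of pen_tray between 0 and 0.013 m and angle between the y axis of marker and the x axis of pen_tray, either way round below 0.26 rad and angle between marker's own y axis and vertical between 1.5 and 1.64 rad and angle between each of red_vial_a, red_vial_b, blue_vial_a, blue_vial_b's own z axis and vertical below 0.12 rad and linear speed of each of red_vial_a, red_vial_b, blue_vial_a, blue_vial_b, marker below 0.02 m/s); the robot touches nothing.
It fails at once if a vial is tipped over (leaning by more than 0.7 rad) (angle between any of red_vial_a, red_vial_b, blue_vial_a, blue_vial_b's own z axis and vertical above 0.7 rad).
It fails at once if the tape roll or the timer is shifted by more than 25 mm (distance of any of tape, timer from where it was at the start of the episode above 0.025 m).
It also fails if it takes over 112 s, if anything falls off the work surface, if the arm or the gripper's body presses on something with over 40 N, if the wrist force passes 120 N, or if a joint passes its speed limit or range.

ROBOT

A 6-joint arm with a two-finger parallel gripper is mounted at the origin on the work surface; the furniture and walls round the work are solid. World frame = base frame: x ahead of the robot, y to its left, z up, the work surface at z = 0. Lengths are in mm, angles in rad, forces in N, time in s.
With the tool pointing down it reaches from about 350 to 775 mm from the base axis. Payload 7.3 kg.
Tool frame: the origin (TCP) lies between the finger pads; the fingertips stand 22 mm ahead of it and the grasp point (between the pads) lies 3 mm ahead of it (nose_length is the distance from the TCP to the fingertips, in mm); z points along the fingers, y is the direction in which the jaws open and shut (so a half turn about z gives the same grasp; the last joint's range is limited). The gripper opens to 92 mm and grips with 3 to 60 N. Pads are 19 mm wide; open, the fingers measure 130 mm over their backs; the gripper's body (75 mm by 190 mm) begins 47 mm behind the grasp point.
Start: joints at [-1.49, 0.342, 1.524, -0, 1.275, -0.146], TCP at [118.073, -511.568, 248.741] pointing down, gripper open.
Joint ranges: [-2.53, 2.53], [-0.77, 2.02], [0.04, 2.7], [-1, 4.14], [0.28, 2.66], [-3.11, 3.11]. Speed limits (rad/s): [2.57, 2.57, 3.14, 3.14, 3.14, 3.14].

INTERFACE

Orientations are given as [roll, pitch, yaw] about the fixed x, y, z axes, in that order (R = Rz(yaw) Ry(pitch) Rx(roll)).
In Python, from plant import get_obs, capture, close_job, nose_length gives the robot as it stands.
- The arm moves only by the tool step_arm, never from a script. Its argument "increments" is text: rows parted by semicolons, each of 7 numbers parted by spaces: the turn, a rotation vector about the tool's x, y, z in rad, then the shift along the tool's x, y, z in mm, then the opening, from -1 (shut) to 1 (fully open). A call has 1 to 20 rows; each row is the pose to reach, as a shift and turn from the pose commanded when the call began, along the tool's axes at that moment; what a row does not reach only later rows make up. A row lasts 1/8 s, in which the tool goes at most 62.5 mm and 10.7 degrees, less where a joint would pass 70% of its speed; a pose out of reach is approached as far as the arm can. A call with a gripper value outside its range is refused whole. The fingers move at their own pace and stop on an object; the grip force is fixed at half the most. Time passes only in rows, so rows that repeat a pose let the fingers close. It gives the time, the measured TCP pose, the force and the opening at its end, in the units of the state.
- get_obs(): the state, without advancing time (a new reading comes with each control period).
- capture(name): name is "scene" or "top" or "wrist"; returns a dict with "frame" (480x640x3 uint8, red, green, blue), "K" (3x3 intrinsics, pixels), "extrinsics" (4x4, takes a point from world to camera coordinates); the wrist camera has in their place "tool_from_camera" (4x4, takes a point from camera to tool coordinates, whose origin is the TCP and whose axes are the flange's). Camera axes: x right, y down, z forward; pixel columns grow to the right and rows downward; lengths in mm; the calibration is good to about 2 mm. A picture is of the moment at which its call begins: read the wrist's pose just before it. There is no depth.
- close_job(): hands the job in, once; it reports no verdict.
The state is a dict: "time": time; "joint_positions": joint angles; "dq": joint speeds; "tau": joint torques, N m; "tool_pos": TCP position; "tcp_rot": TCP orientation; "contact_force": force on the tool from outside, world axes, zero at the start; "moment": the same for the moment, N m; "grip_width": finger opening in mm.
Only numpy, scipy, OpenCV 4.12 (cv2) and the standard library are available. Lean on these libraries where they do the work, as an engineer would, in place of code of your own. Each camera call takes 0.05 s, during which the arm holds its last target.

## Working session

There is one attempt and no reset: what is moved stays moved. The work goes in short steps, Python scripts to look and compute and a tool call to move; the robot and the scene stay as the last step left them, time stands still between calls to the robot, and variables do not carry over. Pictures are saved under pics/ and viewed, and the job is handed in when it is done.

Besides the shell and the picture viewer there is one more tool, called after "Call:" in YAML: its name, and indented under it one key for each argument. step_arm: Moves the arm, as the interface text tells. Its arguments: {"type":"object","properties":{"increments":{"type":"string"}},"required":["increments"]}

```bash
mkdir -p pics; ls; python3 - <<'E'
from plant import get_obs,capture,nose_length
import cv2,numpy as np
np.set_printoptions(suppress=True,precision=4)
o=get_obs()
for k,v in o.items(): print(k,v)
print(nose_length)
for n in("top","scene","wrist"):
    c=capture(n); cv2.imwrite(f"pics/{n}0.png",c["frame"][:,:,::-1])
    print(n,c["K"],c.get("extrinsics",c.get("tool_from_camera")))
E
```

```text
pics
time 0.0
joint_positions [-1.49    0.3427  1.525  -0.      1.2754 -0.146 ]
dq [ 0.0007 -0.0003  0.0003  0.0004 -0.0011 -0.0003]
tau [  0.0002 -43.1246 -24.4221   0.0716   0.056   -0.0001]
tool_pos [ 118.0326 -511.1752  248.0478]
tcp_rot [-3.1401 -0.0002  0.2268]
contact_force [-0.3838  0.3275  0.3232]
moment [-0.0256 -0.0212 -0.0155]
grip_width 91.568226663052
22.0
top [[488.1179   0.     315.9158]
 [  0.     488.1179 243.804 ]
 [  0.       0.       1.    ]] [[  -0.0565   -0.9984   -0.0009   19.8935]
 [  -0.975     0.0554   -0.2152  493.5636]
 [   0.2149   -0.0113   -0.9766 1218.9653]
 [   0.        0.        0.        1.    ]]
scene [[466.2719   0.     326.0772]
 [  0.     466.2719 239.9487]
 [  0.       0.       1.    ]] [[  -0.8616   -0.5074   -0.0132  397.5049]
 [  -0.3292    0.5785   -0.7463  197.3047]
 [   0.3863   -0.6387   -0.6655 1094.4052]
 [   0.        0.        0.        1.    ]]
wrist [[388.6977   0.     319.5136]
 [  0.     388.6977 241.1761]
 [  0.       0.       1.    ]] [[  -0.0006   -0.9599   -0.2802   76.8984]
 [   1.       -0.0005   -0.0003    1.1085]
 [   0.0001   -0.2802    0.9599 -136.1534]
 [   0.        0.        0.        1.    ]]
```

View pics/top0.png

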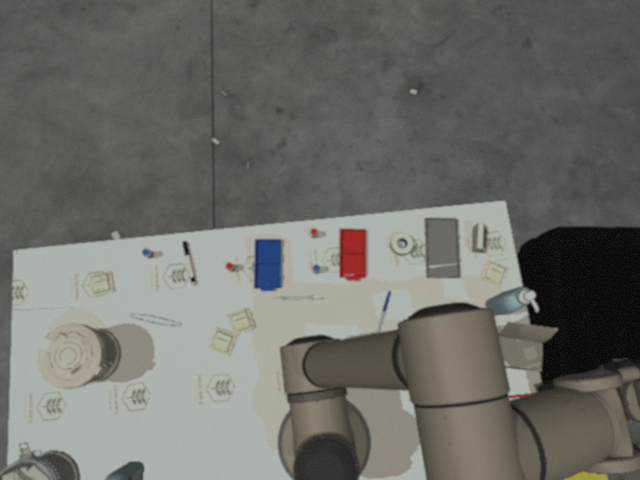

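View pics/scene0.png

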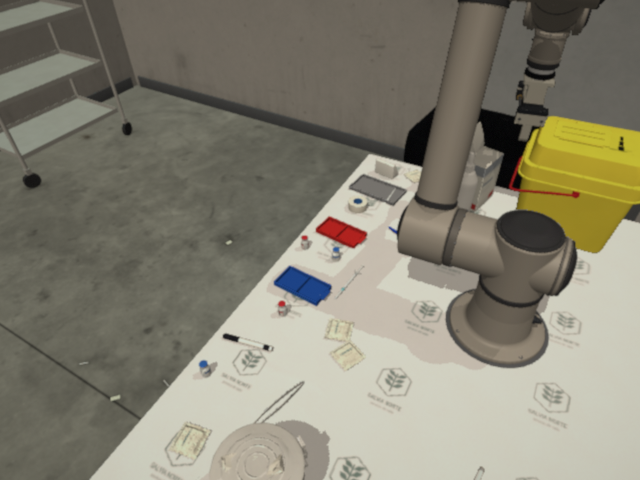

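The top view shows, from left to right: blue vial (148,253), marker (189,262), red vial (233,267), blue tray (268,264), red vial (315,233), blue vial (319,268), red tray (353,254), tape (402,243), grey tray (442,247) and timer (480,238). Next I'll measure these with an enlarged crop.

```bash
cat > h.py <<'E'
import numpy as np,cv2
from plant import get_obs,capture
from scipy.spatial.transform import Rotation as R
np.set_printoptions(suppress=True,precision=1)
def cam(c,o=None):
    K=c["K"]
    if "extrinsics" in c:
        return K,np.linalg.inv(c["extrinsics"])
    T=np.eye(4);T[:3,:3]=R.from_euler('xyz',o["tcp_rot"]).as_matrix();T[:3,3]=o["tool_pos"]
    return K,T@c["tool_from_camera"]
def bp(K,W,uv,z):
    d=W[:3,:3]@np.linalg.inv(K)@np.array([uv[0],uv[1],1.]);p=W[:3,3]
    return p+d*(z-p[2])/d[2]
def proj(K,W,P):
    q=np.linalg.inv(W)@np.append(P,1.);q=K@q[:3];return q[:2]/q[2]
E
python3 - <<'E'
from h import *
c=capture("top");K,W=cam(c);f=c["frame"]
cr=f[200:320,130:330];cv2.imwrite("pics/tl.png",cv2.resize(cr,None,fx=4,fy=4,interpolation=cv2.INTER_CUBIC)[:,:,::-1])
cr=f[200:320,310:510];cv2.imwrite("pics/tr.png",cv2.resize(cr,None,fx=4,fy=4,interpolation=cv2.INTER_CUBIC)[:,:,::-1])
print(bp(K,W,(300,260),0)-bp(K,W,(301,260),0))
hsv=cv2.cvtColor(f,cv2.COLOR_RGB2HSV)
for n,m in(("red",((hsv[:,:,0]<8)|(hsv[:,:,0]>172))&(hsv[:,:,1]>120)),("blue",(abs(hsv[:,:,0].astype(int)-112)<12)&(hsv[:,:,1]>120))):
    k,l,s,ce=cv2.connectedComponentsWithStats(m.astype(np.uint8))
    for i in range(1,k):
        if s[i,4]>8 and s[i,1]<320:
            z=38 if s[i,4]<200 else 12
            r=cv2.minAreaRect(np.argwhere(l==i)[:,::-1].astype(np.float32))
            print(n,s[i],ce[i],bp(K,W,ce[i],z)[:2],[bp(K,W,q,14)[:2] for q in cv2.boxPoints(r)] if s[i,4]>200 else'')
E
```

```text
[0.2 2.7 0. ]
red [311 229   5   5  21] [313.1 231.2] [532.   -2.9] 
red [ 340  230   25   50 1167] [352.4 253.6] [ 470.7 -104.7] [array([537.2, -75.8]), array([ 533.5, -140.7]), array([ 400.1, -130.3]), array([403.7, -66.8])]
red [227 263   5   6  23] [228.9 265.8] [451.5 222.2] 
blue [ 255  240   25   50 1158] [267.4 264.1] [455.  123.8] [array([522.4, 154.8]), array([518.8,  90.2]), array([386.3,  95.5]), array([389.9, 158.7])]
blue [143 250   5   4  15] [145.3 251.7] [501.5 441.2] 
blue [314 266   5   4  16] [316.  267.5] [434.1  -4.9] 
blue [384 298   4  12  12] [385.7 303.5] [ 330.3 -178.4]
```

View pics/tl.png

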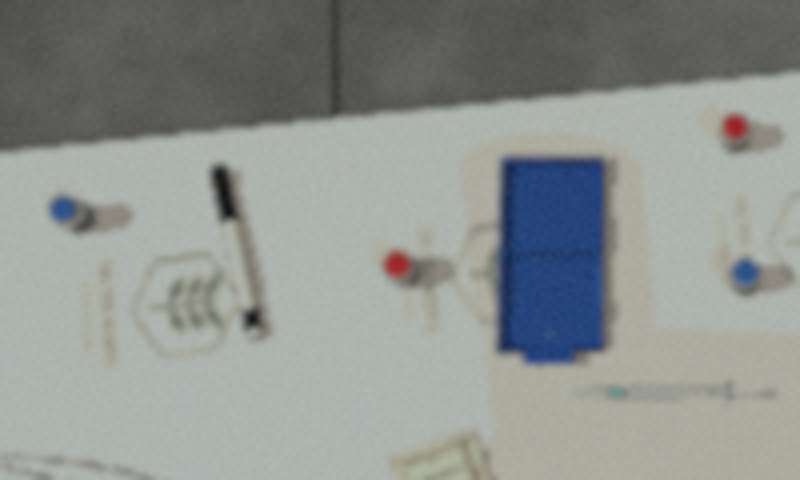

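View pics/tr.png

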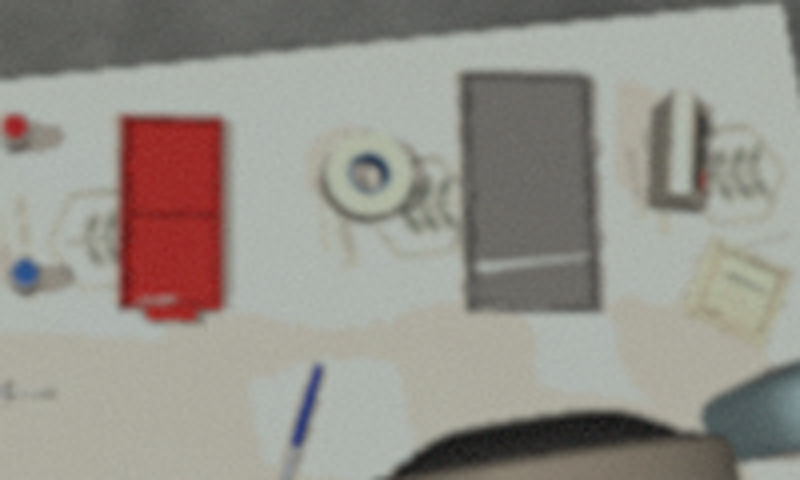

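Call:
step_arm:
  increments: "0 0 0 0 0 -60 1;0 0 0 0 0 -120 1;0 0 0 0 0 -150 1;0 0 0.1 50 -34 -150 1;0 0 0.2 100 -69 -150 1;0 0 0.227 150 -103 -150 1;0 0 0.227 200 -137 -150 1;0 0 0.227 250 -171 -150 1;0 0 0.227 300 -205 -140 1;0 0 0.227 350 -240 -120 1;0 0 0.227 405 -277 -100 1;0 0 0.227 405 -277 -60 1;0 0 0.227 405 -277 -60 1;0 0 0.227 405 -277 -60 1;0 0 0.227 405 -277 -60 1"

```text
time: 2.08
tool_pos: [450.6, -151.7, 310.5]
tcp_rot: [3.14, -0.003, -0.002]
contact_force: [0.2, -0.4, 0.8]
grip_width: 91.8
```

```bash
python3 - <<'E'
from h import *
o=get_obs();c=capture("wrist");print(o["time"],o["tool_pos"],o["tcp_rot"],o["dq"])
np.savez("w1.npz",p=o["tool_pos"],r=o["tcp_rot"],f=c["frame"],K=c["K"],T=c["tool_from_camera"])
cv2.imwrite("pics/w1.png",c["frame"][:,:,::-1])
E
```

```text
2.075 [ 450.6 -151.7  310.5] [ 3.1 -0.  -0. ] [-0. -0.  0.  0. -0.  0.]
```

View pics/w1.png

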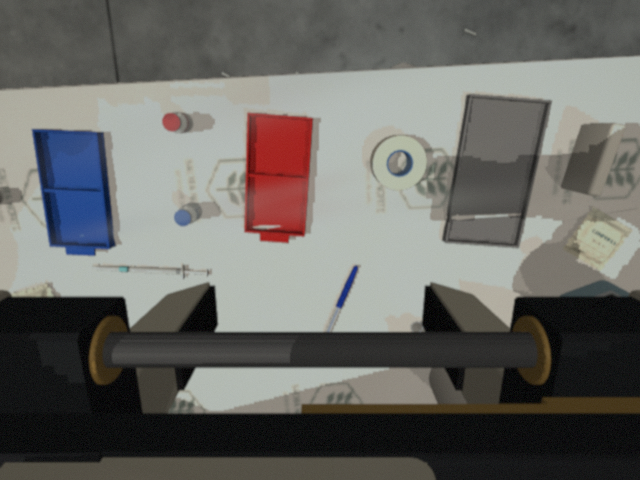

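The wrist view shows the blue tray (75,190), red vial (172,122), blue vial (183,216), red tray (278,175), tape (398,162) and grey tray (497,170). Now the left half.

Call:
step_arm:
  increments: "0 0 0 -15 -60 0 0.1;0 0 0 -15 -120 0 0.1;0 0 0 -15 -180 0 0.1;0 0 0 -15 -240 0 0.1;0 0 0 -15 -300 0 0.1;0 0 0 -15 -360 0 0.1;0 0 0 -15 -400 0 0.1;0 0 0 -15 -400 0 0.1;0 0 0 -15 -400 0 0.1;0 0 0 -15 -400 0 0.1;0 0 0 -15 -400 0 0.1"

```text
time: 3.5
tool_pos: [435.8, 248.4, 309.0]
tcp_rot: [3.142, -0.0, -0.002]
contact_force: [-0.1, 1.0, 0.7]
grip_width: 50.6
```

```bash
python3 - <<'E'
from h import *
o=get_obs();c=capture("wrist");print(o["time"],o["tool_pos"],o["tcp_rot"],o["dq"],o["grip_width"])
np.savez("w2.npz",p=o["tool_pos"],r=o["tcp_rot"],f=c["frame"],K=c["K"],T=c["tool_from_camera"])
cv2.imwrite("pics/w2.png",c["frame"][:,:,::-1])
for n in("w1.npz","w2.npz"):
    d=np.load(n);c=dict(K=d["K"],tool_from_camera=d["T"]);K,W=cam(c,dict(tool_pos=d["p"],tcp_rot=d["r"]));f=d["f"]
    hsv=cv2.cvtColor(f,cv2.COLOR_RGB2HSV)
    H=hsv[:,:,0].astype(int)
    print(n)
    for nm,m in(("red",((H<8)|(H>172))&(hsv[:,:,1]>110)),("blue",(abs(H-112)<12)&(hsv[:,:,1]>90))):
        k,l,s,ce=cv2.connectedComponentsWithStats(m.astype(np.uint8))
        for i in range(1,k):
            if s[i,4]>40 and s[i,1]<290:
                print(nm,s[i],ce[i],bp(K,W,ce[i],39)[:2] if s[i,4]<1500 else bp(K,W,ce[i],6)[:2])
E
```

```text
3.5 [435.8 248.4 309. ] [ 3.1 -0.  -0. ] [ 0.  0. -0.  0. -0. -0.] 50.613636166141454
w1.npz
red [ 245  113   68  129 7464] [277.3 174.4] [ 478.3 -105.5]
red [163 114  17  16 209] [170.9 121.5] [534.8  -4.1]
blue [  33  130   81  125 7884] [ 73.9 189.6] [461.7 126. ]
blue [176 212  14  13 110] [181.6 218.7] [435.   -4.8]
blue [337 266  20  42 218] [346.5 287.5] [ 354.9 -183.2]
w2.npz
red [565  96  18  18 259] [573.5 104.6] [534.3  -3.4]
red [ 591   96   49  133 4442] [621.2 169.4] [467.4 -89.3]
red [337 179  16  15 181] [344.1 186.1] [454.3 221.9]
blue [ 394  114   78  128 7730] [430.8 174.6] [462.2 122.9]
blue [120 130  17  16 202] [128.1 137.5] [504.  440.8]
blue [551 196  16  15 186] [558.5 202.9] [435.9  -5.2]
```

View pics/w2.png

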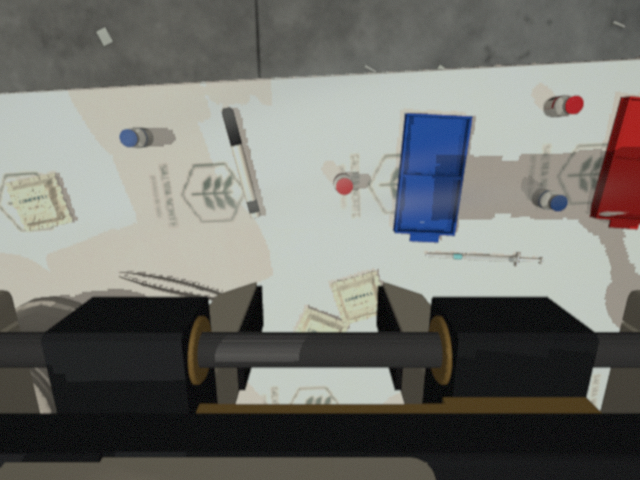

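The second view shows blue vial (130,138), marker from (229,108) to (253,213), red vial (344,186) and blue tray (432,175). The vial positions from the top and wrist cameras agree within about 3 mm. Next come the tray corners and the marker ends, from enlargements.

```bash
python3 - <<'E'
from h import *
a=np.load("w1.npz")["f"];b=np.load("w2.npz")["f"]
def z(f,x,y,w,h,n): cv2.imwrite("pics/"+n,cv2.resize(f[y:y+h,x:x+w],None,fx=4,fy=4,interpolation=cv2.INTER_CUBIC)[:,:,::-1])
z(a,430,85,140,150+20,"z1.png");z(a,225,100,110,150,"z2.png");z(b,200,90,140,140,"z3.png");z(b,385,100,100,150,"z4.png")
E
```

```text
(no output)
```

View pics/z1.png

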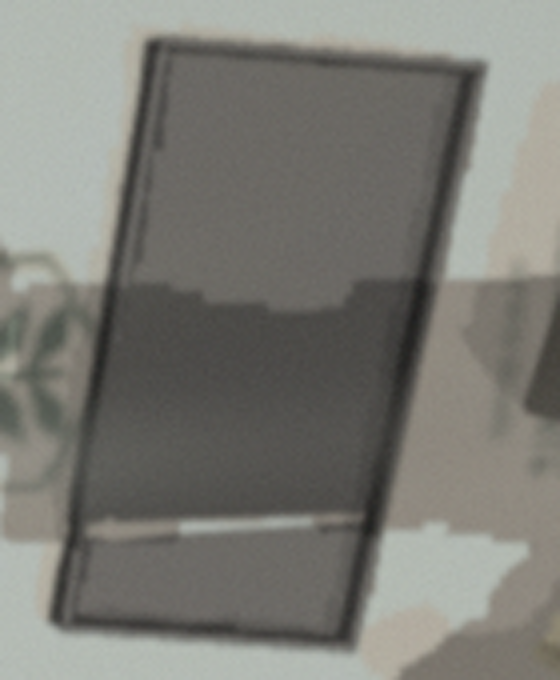

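View pics/z2.png

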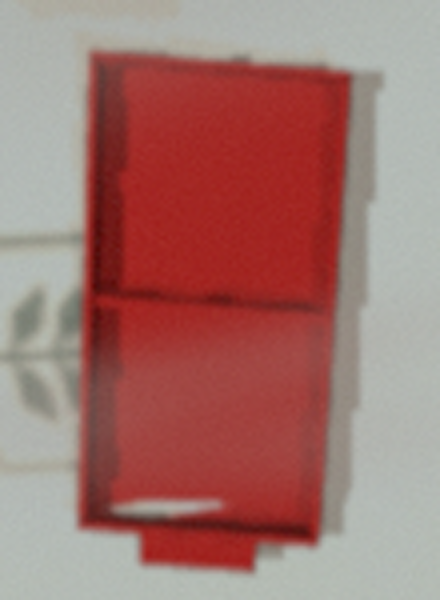

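View pics/z3.png

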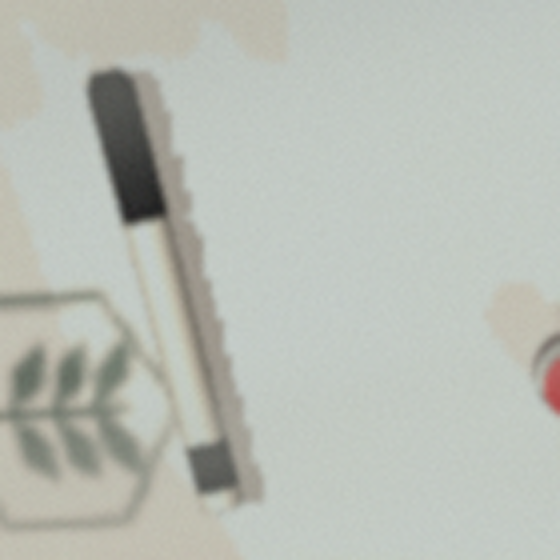

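View pics/z4.png

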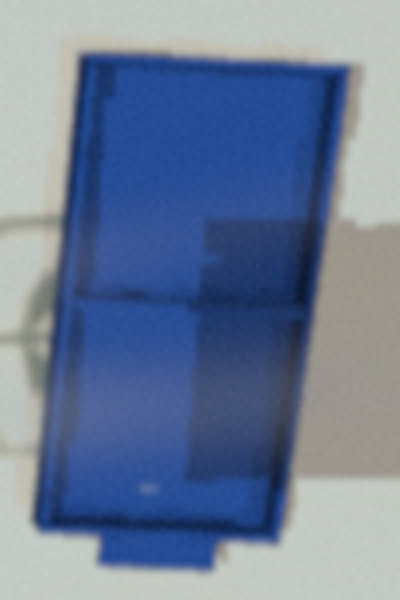

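```bash
python3 - <<'E'
from h import *
V={}
for n in("w1","w2"):
    d=np.load(n+".npz");V[n]=cam(dict(K=d["K"],tool_from_camera=d["T"]),dict(tool_pos=d["p"],tcp_rot=d["r"]))
def q(v,off,u,z): K,W=V[v];return bp(K,W,((u[0]+.5)/4-.5+off[0],(u[1]+.5)/4-.5+off[1]),z)[:2]
for nm,v,off,cs,z in(("pen","w1",(430,85),[(148,40),(484,64),(352,648),(54,628)],12),("red","w1",(225,100),[(90,53),(350,74),(319,545),(80,528)],14),("blue","w2",(385,100),[(83,56),(348,67),(279,543),(36,529)],14)):
    P=np.array([q(v,off,c,z) for c in cs]);c=P.mean(0)
    ax=(P[0]+P[1]-P[2]-P[3])/2; L=np.linalg.norm(ax);w=np.linalg.norm((P[0]+P[3]-P[1]-P[2])/2);u=ax/L
    print(nm,c,"L",L,"w",w,"ang",round(np.arctan2(u[1],u[0]),3),"bays",c-32.3*u,c+32.3*u)
a=q("w2",(200,90),(111,70),7);b=q("w2",(200,90),(219,508),7);d=a-b
print("marker",(a+b)/2,np.linalg.norm(d),"ang",round(np.arctan2(d[1],d[0]),3))
# tape/timer ref
print("tape",q("w1",(0,0),(398*4,162*4),26))
E
```

```text
pen [ 478.  -346.6] L 161.3058427391801 w 88.74247785119074 ang -0.072 bays [ 445.8 -344.2] [ 510.2 -348.9]
red [ 476.2 -106. ] L 130.09347545084316 w 68.90489113451139 ang -0.076 bays [ 444.  -103.5] [ 508.4 -108.4]
blue [460.7 124.8] L 129.80798398831087 w 70.22167062611776 ang -0.045 bays [428.4 126.2] [493.  123.3]
marker [474.6 334.3] 121.7228125777994 ang 0.189
tape [ 493.6 -236.1]
```

Call:
step_arm:
  increments: "0 0 0 18 26 60 0;0 0 0 18 26 120 0;0 0 0 18 26 180 0;0 0 0 18 26 220 0;0 0 0 18 26 220 0;0 0 0 18 26 220 0;0 0 0 18 26 220 0"

```text
time: 4.42
tool_pos: [454.8, 223.8, 90.7]
tcp_rot: [-3.14, -0.004, -0.0]
contact_force: [0.5, -0.6, -0.1]
grip_width: 46.0
```

```bash
python3 - <<'E'
from h import *
o=get_obs();c=capture("wrist");print(o["time"],o["tool_pos"],o["tcp_rot"],o["grip_width"])
K,W=cam(c,o);f=c["frame"].copy()
for z in(0,40):
  u=proj(K,W,np.array([454,222,z]));cv2.circle(f,tuple(int(round(t)) for t in u),3,(0,255,0),1)
u=proj(K,W,np.append(o["tool_pos"][:2],40));cv2.drawMarker(f,tuple(int(round(t)) for t in u),(255,0,255),1,8)
cv2.imwrite("pics/w3.png",f[:,:,::-1])
E
```

```text
4.425 [454.8 223.8  90.7] [-3.1 -0.  -0. ] 45.95225442750274
```

View pics/w3.png

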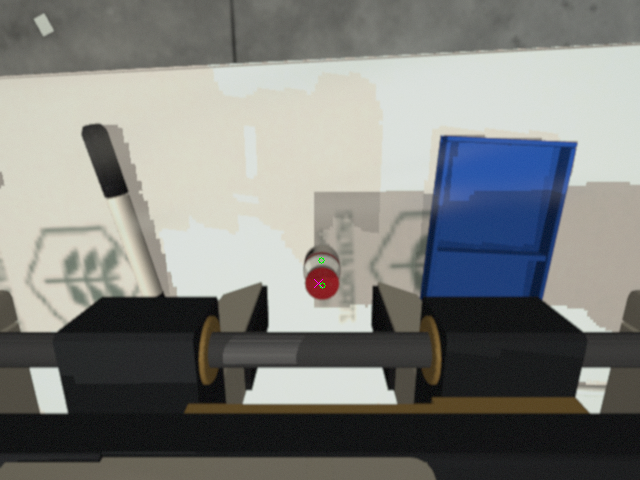

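The cap (322,284) sits right on its predicted spot, midway between the jaws. I'll descend and grasp.

Call:
step_arm:
  increments: "0 0 0 0.6 1.4 25 0;0 0 0 0.6 1.4 45 0;0 0 0 0.6 1.4 53 0;0 0 0 0.6 1.4 53 0;0 0 0 0.6 1.4 53 -0.3;0 0 0 0.6 1.4 53 -0.8;0 0 0 0.6 1.4 53 -0.8;0 0 0 0.6 1.4 53 -0.8;0 0 0 0.6 1.4 53 -0.8;0 0 0 0.6 1.4 53 -0.8"

```text
time: 5.72
tool_pos: [454.4, 222.1, 36.0]
tcp_rot: [-3.142, -0.001, -0.0]
contact_force: [-1.0, -0.3, 5.5]
grip_width: 19.9
```

```bash
python3 - <<'E'
from h import *
o=get_obs();c=capture("wrist");print(o["time"],o["tool_pos"],o["tcp_rot"],o["grip_width"],o["contact_force"])
cv2.imwrite("pics/w4.png",c["frame"][:,:,::-1])
E
```

```text
5.725 [454.4 222.1  36. ] [-3.1 -0.  -0. ] 19.888230564392618 [-1.  -0.3  5.5]
```

View pics/w4.png

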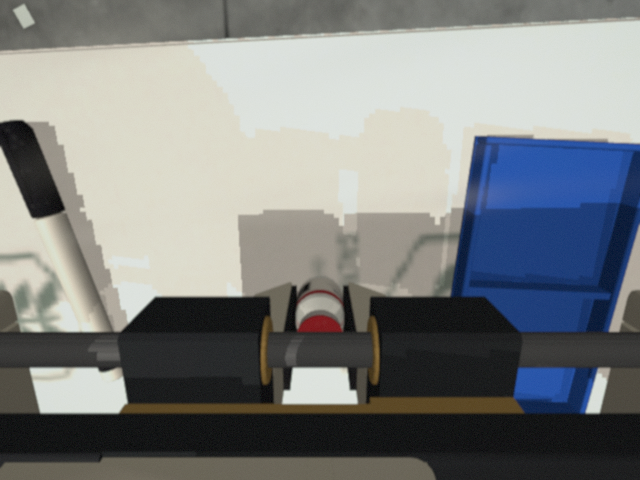

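Call:
step_arm:
  increments: "0 0 0 0 0 -10 -0.8;0 0 0 0 0 -40 -0.8;0 0 0 0 0 -90 -0.8;0 0 0 0 40 -100 -0.8;0 0 0 -2 95 -100 -0.8;0 0 0 -4 150 -100 -0.8;0 0 0 -6 205 -100 -0.8;0 0 0 -8 260 -100 -0.8;0 0 0 -10 310 -100 -0.8;0 0 0 -10 325.5 -90 -0.8;0 0 0 -10 325.5 -70 -0.8;0 0 0 -10 325.5 -70 -0.8;0 0 0 -10 325.5 -70 -0.8;0 0 0 -10 325.5 -70 -0.8"

```text
time: 7.52
tool_pos: [444.5, -103.1, 106.3]
tcp_rot: [3.141, -0.001, 0.001]
contact_force: [-0.4, -0.7, -0.1]
grip_width: 20.1
```

```bash
python3 - <<'E'
from h import *
o=get_obs();c=capture("wrist");print(o["time"],o["tool_pos"],o["tcp_rot"],o["grip_width"],o["contact_force"])
K,W=cam(c,o);f=c["frame"].copy()
u=proj(K,W,np.array([444,-103.5,14]));cv2.circle(f,tuple(int(round(t)) for t in u),3,(0,255,0),1)
cv2.imwrite("pics/w5.png",f[:,:,::-1])
c=capture("scene");cv2.imwrite("pics/s5.png",cv2.resize(c["frame"][180:360,180:420],None,fx=3,fy=3,interpolation=cv2.INTER_CUBIC)[:,:,::-1])
E
```

```text
7.525 [ 444.5 -103.1  106.3] [ 3.1 -0.   0. ] 20.141447061270014 [-0.4 -0.7 -0.1]
```

View pics/w5.png

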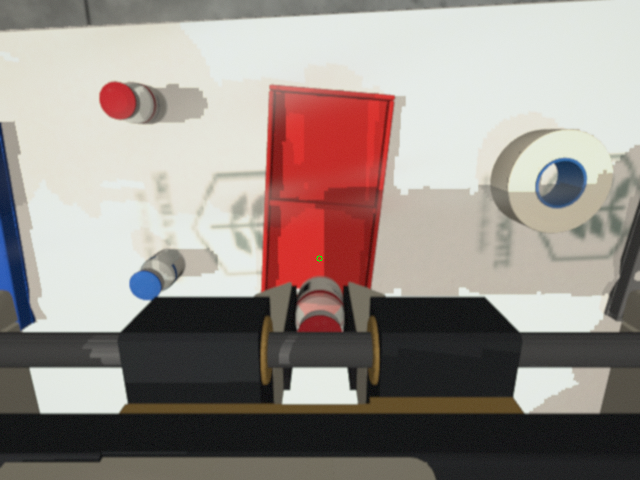

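View pics/s5.png

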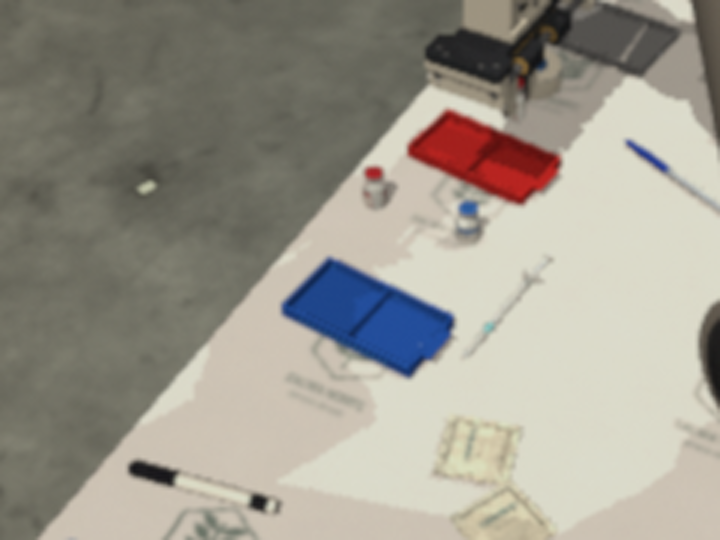

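The vial is held upright above the near red bay, with the green mark at (319,258) in the middle of it. Lowering it slowly and releasing.

Call:
step_arm:
  increments: "0 0 0 -0.5 0 30 -0.8;0 0 0 -0.5 0 50 -0.8;0 0 0 -0.5 0 60 -0.8;0 0 0 -0.5 0 64 -0.8;0 0 0 -0.5 0 66 -0.8;0 0 0 -0.5 0 66 -0.8;0 0 0 -0.5 0 66 -0.8"

```text
time: 8.5
tool_pos: [443.8, -103.6, 40.1]
tcp_rot: [3.141, -0.001, -0.0]
contact_force: [0.4, 0.4, -0.1]
grip_width: 20.2
```

Not touching yet. I'll lower 1 mm more, release, rise, and go straight over the other red vial at (534.5,-3.7).

Call:
step_arm:
  increments: "0 0 0 0 0 1 -0.8;0 0 0 0 0 1 -0.7;0 0 0 0 0 1 -0.5;0 0 0 0 0 1 -0.3;0 0 0 0 0 1 -0.2;0 0 0 0 0 1 -0.2;0 0 0 0 0 -20 -0.2;0 0 0 0 0 -60 -0.1;0 0 0 50 -50 -90 0;0 0 0 90.5 -100 -90 0;0 0 0 90.5 -100 -70 0;0 0 0 90.5 -100 -50 0;0 0 0 90.5 -100 -50 0;0 0 0 90.5 -100 -50 0"

```text
time: 10.25
tool_pos: [534.2, -3.8, 90.2]
tcp_rot: [3.141, -0.0, -0.001]
contact_force: [-0.5, 0.7, -0.2]
grip_width: 45.9
```

```bash
cat > chk.py <<'E'
import sys
from h import *
# usage: chk.py name x y z [x y z ...]
o=get_obs();c=capture("wrist");print(o["time"],o["tool_pos"],o["tcp_rot"],o["grip_width"],o["contact_force"])
K,W=cam(c,o);f=c["frame"].copy()
v=[float(t) for t in sys.argv[2:]]
for i in range(0,len(v),3):
    u=proj(K,W,np.array(v[i:i+3]));cv2.circle(f,tuple(int(round(t)) for t in u),3,(0,255,0),1)
cv2.imwrite(f"pics/{sys.argv[1]}.png",f[:,:,::-1])
E
python3 chk.py w6 534.5 -3.7 40 434.5 -5 40 444 -103.5 43
```

```text
10.25 [534.2  -3.8  90.2] [ 3.1 -0.  -0. ] 45.870289640953125 [-0.5  0.7 -0.2]
```

View pics/w6.png

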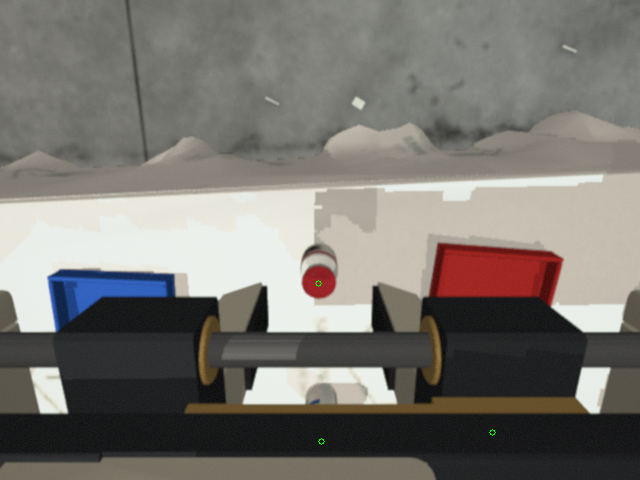

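Cap (319,281) is on the mark. Grasp, then carry to above the far red bay.

Call:
step_arm:
  increments: "0 0 0 0.3 0 25 0;0 0 0 0.3 0 45 0;0 0 0 0.3 0 54 0;0 0 0 0.3 0 54 0;0 0 0 0.3 0 54 -0.3;0 0 0 0.3 0 54 -0.8;0 0 0 0.3 0 54 -0.8;0 0 0 0.3 0 54 -0.8;0 0 0 0.3 0 54 -0.8;0 0 0 0.3 0 44 -0.8;0 0 0 0.3 0 10 -0.8;0 0 0 0 10 -30 -0.8;0 0 0 -13 60 -30 -0.8;0 0 0 -25.6 105 -30 -0.8;0 0 0 -25.6 105 -10 -0.8;0 0 0 -25.6 105 10 -0.8;0 0 0 -25.6 105 10 -0.8;0 0 0 -25.6 105 10 -0.8"

```text
time: 12.55
tool_pos: [508.8, -108.5, 80.5]
tcp_rot: [3.141, -0.001, 0.0]
contact_force: [-0.7, -0.7, -0.3]
grip_width: 20.3
```

```bash
python3 chk.py w7 508.4 -108.4 3
```

```text
12.55 [ 508.8 -108.5   80.5] [ 3.1 -0.   0. ] 20.330189217773782 [-0.7 -0.7 -0.3]
```

View pics/w7.png

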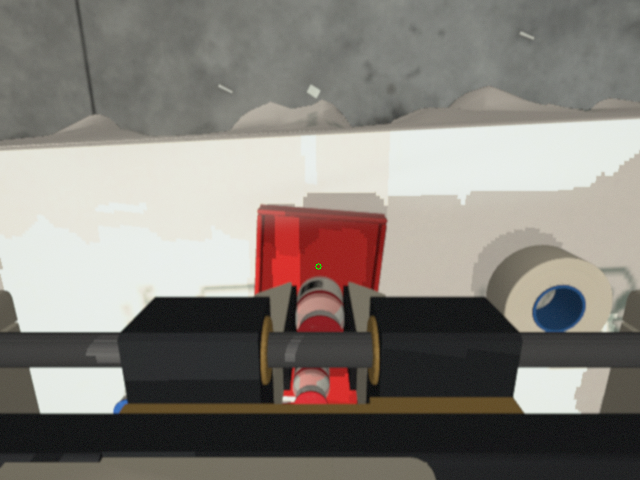

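Held upright over the far bay, and the first red vial stands below (310,385). Place it, then move over the near blue vial.

Call:
step_arm:
  increments: "0 0 0 0 0 20 -0.8;0 0 0 0 0 34 -0.8;0 0 0 0 0 39 -0.8;0 0 0 0 0 41 -0.8;0 0 0 0 0 41 -0.8;0 0 0 0 0 41 -0.7;0 0 0 0 0 41 -0.5;0 0 0 0 0 41 -0.3;0 0 0 0 0 41 -0.2;0 0 0 0 0 41 -0.2;0 0 0 0 0 20 -0.2;0 0 0 0 0 -30 -0.1;0 0 0 -25 -40 -50 0;0 0 0 -60 -85 -50 0;0 0 0 -73.4 -103.5 -30 0;0 0 0 -73.4 -103.5 -10 0;0 0 0 -73.4 -103.5 -10 0;0 0 0 -73.4 -103.5 -10 0"

```text
time: 14.85
tool_pos: [435.6, -5.3, 90.2]
tcp_rot: [3.141, -0.001, -0.001]
contact_force: [0.4, 0.1, 0.7]
grip_width: 45.8
```

```bash
python3 chk.py w8 435 -5 40 508.4 -108.4 43 444 -103.5 43
```

```text
14.85 [435.6  -5.3  90.2] [ 3.1 -0.  -0. ] 45.810814487146 [0.4 0.1 0.7]
```

View pics/w8.png

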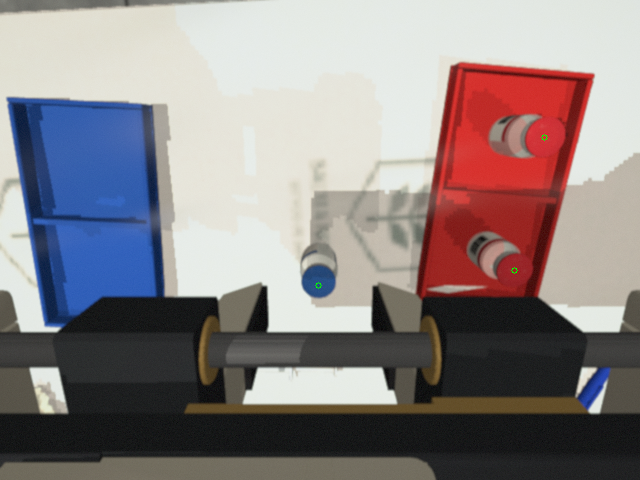

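Both red vials stand in their bays with their caps on the marks (544,137) and (514,270). Blue cap (318,281) is centred, so grasp it and carry it to the near blue bay.

Call:
step_arm:
  increments: "0 0 0 0.3 0 25 0;0 0 0 0.3 0 45 0;0 0 0 0.3 0 54 0;0 0 0 0.3 0 54 0;0 0 0 0.3 0 54 -0.3;0 0 0 0.3 0 54 -0.8;0 0 0 0.3 0 54 -0.8;0 0 0 0.3 0 54 -0.8;0 0 0 0.3 0 54 -0.8;0 0 0 0.3 0 44 -0.8;0 0 0 0.3 0 10 -0.8;0 0 0 0 -20 -20 -0.8;0 0 0 -3 -75 -20 -0.8;0 0 0 -6.6 -125 -20 -0.8;0 0 0 -6.6 -131.2 0 -0.8;0 0 0 -6.6 -131.2 10 -0.8;0 0 0 -6.6 -131.2 10 -0.8;0 0 0 -6.6 -131.2 10 -0.8"

```text
time: 17.15
tool_pos: [428.8, 125.5, 80.1]
tcp_rot: [3.141, -0.0, -0.002]
contact_force: [0.0, -0.4, -1.0]
grip_width: 19.9
```

```bash
python3 chk.py w9 428.4 126.2 3
```

```text
17.15 [428.8 125.5  80.1] [ 3.1 -0.  -0. ] 19.883852090526855 [ 0.  -0.4 -1. ]
```

View pics/w9.png

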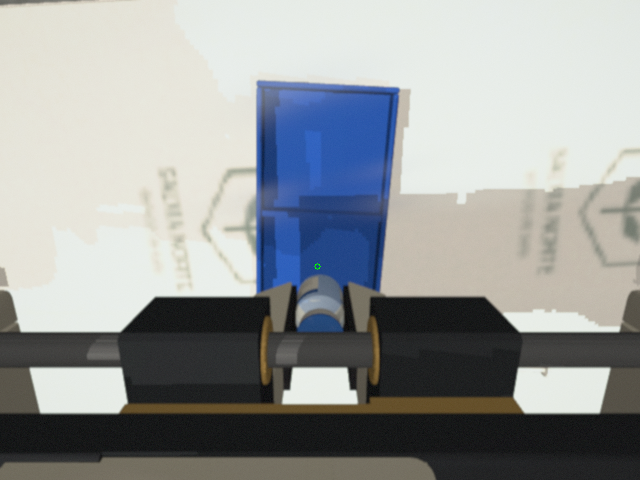

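Call:
step_arm:
  increments: "0 0 0 0 0 20 -0.8;0 0 0 0 0 34 -0.8;0 0 0 0 0 39 -0.8;0 0 0 0 0 41 -0.8;0 0 0 0 0 41 -0.8;0 0 0 0 0 41 -0.7;0 0 0 0 0 41 -0.5;0 0 0 0 0 41 -0.3;0 0 0 0 0 41 -0.2;0 0 0 0 0 41 -0.2;0 0 0 0 0 20 -0.2;0 0 0 0 0 -30 -0.1;0 0 0 12 -50 -60 0;0 0 0 24 -100 -60 0;0 0 0 36 -155 -60 0;0 0 0 50 -210 -60 0;0 0 0 63 -265 -60 0;0 0 0 75.6 -314.8 -60 0;0 0 0 75.6 -314.8 -20 0;0 0 0 75.6 -314.8 -10 0"

```text
time: 19.7
tool_pos: [502.2, 440.3, 86.3]
tcp_rot: [3.138, 0.005, 0.001]
contact_force: [-0.8, -0.0, 0.0]
grip_width: 45.6
```

Call:
step_arm:
  increments: "0 0 0 0 0 0 0;0 0 0 0 0 0 0"

```text
time: 19.95
tool_pos: [505.0, 440.9, 91.3]
tcp_rot: [-3.14, -0.002, -0.001]
contact_force: [-0.1, 0.1, -0.4]
grip_width: 45.7
```

```bash
python3 chk.py w10 504 441 40 474.6 334.3 13
```

```text
19.95 [505.  440.9  91.3] [-3.1 -0.  -0. ] 45.725436443329556 [-0.1  0.1 -0.4]
```

View pics/w10.png

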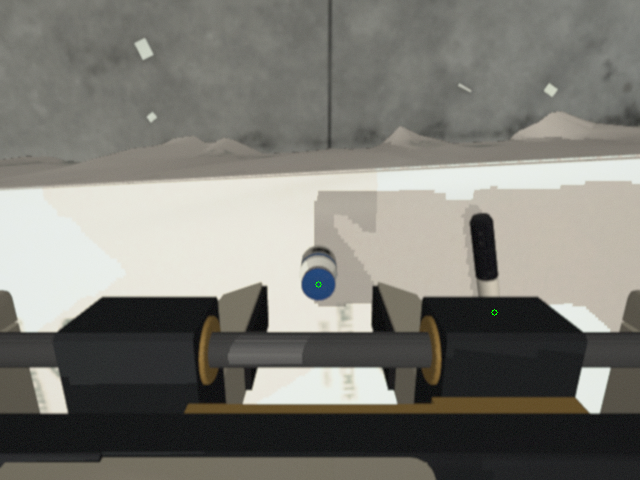

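Blue cap (318,283) is centred on its mark. Grasp and carry to the far blue bay.

Call:
step_arm:
  increments: "0 0 0 0 0 25 0;0 0 0 0 0 45 0;0 0 0 0 0 54 0;0 0 0 0 0 54 0;0 0 0 0 0 54 -0.3;0 0 0 0 0 54 -0.8;0 0 0 0 0 54 -0.8;0 0 0 0 0 54 -0.8;0 0 0 0 0 54 -0.8;0 0 0 0 0 44 -0.8;0 0 0 0 0 10 -0.8;0 0 0 0 20 -20 -0.8;0 0 0 -3 75 -40 -0.8;0 0 0 -5 130 -40 -0.8;0 0 0 -7 185 -40 -0.8;0 0 0 -9 240 -40 -0.8;0 0 0 -11 290 -40 -0.8;0 0 0 -11 317.7 -20 -0.8;0 0 0 -11 317.7 10 -0.8;0 0 0 -11 317.7 10 -0.8"

```text
time: 22.5
tool_pos: [491.9, 122.8, 78.6]
tcp_rot: [3.141, 0.004, -0.001]
contact_force: [-0.6, -0.8, 0.7]
grip_width: 19.9
```

Call:
step_arm:
  increments: "0 0 0 0 0 0 -0.8;0 0 0 0 0 0 -0.8"

```text
time: 22.75
tool_pos: [493.8, 123.8, 80.9]
tcp_rot: [-3.141, -0.002, 0.001]
contact_force: [-0.0, 0.7, -0.8]
grip_width: 20.2
```

```bash
python3 chk.py w11 493 123.3 3
```

```text
22.75 [493.8 123.8  80.9] [-3.1 -0.   0. ] 20.159377617780066 [-0.   0.7 -0.8]
```

View pics/w11.png

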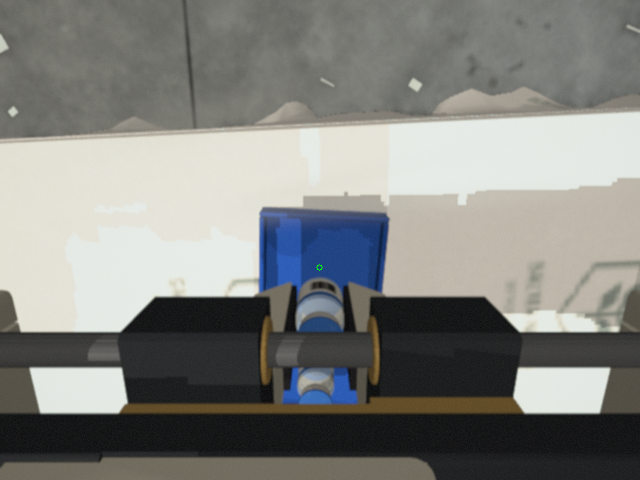

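The last vial is held upright over the far blue bay, and the other stands at (315,385). Place it, then go over the marker.

Call:
step_arm:
  increments: "0 0 0 0 0 20 -0.8;0 0 0 0 0 34 -0.8;0 0 0 0 0 39 -0.8;0 0 0 0 0 41 -0.8;0 0 0 0 0 41 -0.8;0 0 0 0 0 41 -0.7;0 0 0 0 0 41 -0.5;0 0 0 0 0 41 -0.3;0 0 0 0 0 41 -0.2;0 0 0 0 0 41 -0.2;0 0 0 0 0 20 -0.2;0 0 0 0 0 -30 -0.1;0 0 -0.06 -5 -50 -60 0;0 0 -0.12 -10 -105 -60 0;0 0 -0.189 -15 -160 -60 0;0 0 -0.189 -18.4 -211 -40 0;0 0 -0.189 -18.4 -211 -10 0;0 0 -0.189 -18.4 -211 -10 0;0 0 -0.189 -18.4 -211 -10 0"

```text
time: 25.18
tool_pos: [475.2, 334.0, 90.5]
tcp_rot: [-3.142, -0.001, 0.188]
contact_force: [0.1, -0.5, 0.2]
grip_width: 45.8
```

```bash
python3 chk.py w12 474.6 334.3 13 533.5 345.6 7 415.7 323 7
```

```text
25.175 [475.2 334.   90.5] [-3.1 -0.   0.2] 45.7890391358579 [ 0.1 -0.5  0.2]
```

View pics/w12.png

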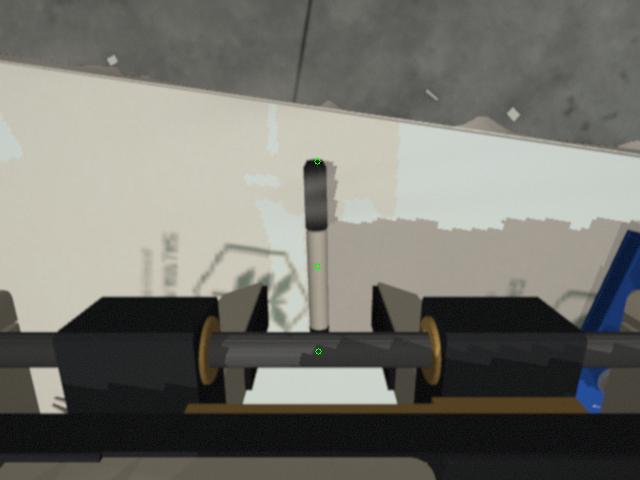

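The marker lies along the jaws' plane: ends at (317,161) and behind the gripper bar, barrel centred at (317,266). Grasp it, lift and start the carry.

Call:
step_arm:
  increments: "0 0 0 0 0 30 0;0 0 0 0 0 55 0;0 0 0 0 0 64 0;0 0 0 0 0 64 0;0 0 0 0 0 64 -0.5;0 0 0 0 0 64 -1;0 0 0 0 0 64 -1;0 0 0 0 0 64 -1;0 0 0 0 0 64 -1;0 0 0 0 0 64 -1;0 0 0 0 0 54 -1;0 0 0 0 0 20 -1;0 0 0 0 0 -30 -1;0 0 0 0 0 -60 -1;0 0 0.05 -6 32 -60 -1;0 0 0.1 -14 75 -60 -1;0 0 0.15 -23.3 125 -60 -1;0 0 0.15 -23.3 125 -60 -1;0 0 0.15 -23.3 125 -60 -1"

```text
time: 27.6
tool_pos: [475.6, 207.4, 150.2]
tcp_rot: [-3.141, -0.001, 0.038]
contact_force: [0.7, 0.2, -0.5]
grip_width: 11.8
```

```bash
python3 chk.py w13 
```

```text
27.6 [475.6 207.4 150.2] [-3.1 -0.   0. ] 11.750441704348905 [ 0.7  0.2 -0.5]
```

View pics/w13.png

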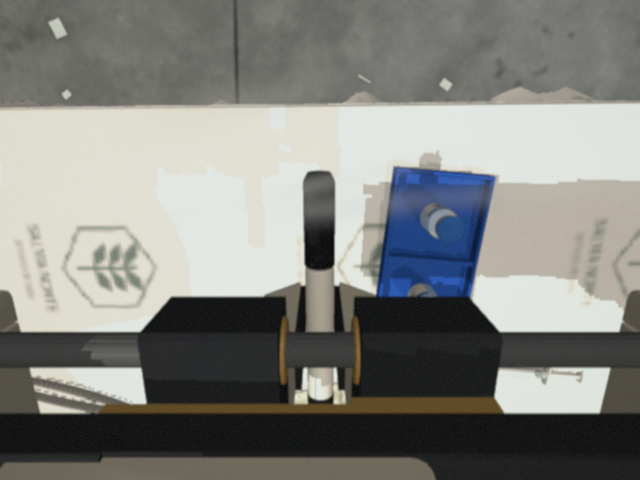

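Marker is held level along the tool (cap end at (319,172)), and both blue vials stand in their bays. Carry on to above the grey tray.

Call:
step_arm:
  increments: "0 0 0.02 -1 30 0 -1;0 0 0.04 -2.5 75 0 -1;0 0 0.06 -4 125 0 -1;0 0 0.08 -6 175 0 -1;0 0 0.1 -7.5 225 0 -1;0 0 0.111 -9 275 0 -1;0 0 0.111 -11 325 0 -1;0 0 0.111 -12.5 375 0 -1;0 0 0.111 -14 425 0 -1;0 0 0.111 -16 475 0 -1;0 0 0.111 -17.5 520 0 -1;0 0 0.111 -18.8 545 0 -1;0 0 0.111 -18.8 553.4 10 -1;0 0 0.111 -18.8 553.4 35 -1;0 0 0.111 -18.8 553.4 50 -1;0 0 0.111 -18.8 553.4 50 -1;0 0 0.111 -18.8 553.4 50 -1"

```text
time: 29.78
tool_pos: [478.6, -346.3, 100.3]
tcp_rot: [3.141, -0.001, -0.071]
contact_force: [0.2, 0.2, 0.0]
grip_width: 12.3
```

```bash
python3 chk.py w14 478 -346.6 3 539 -351 3
```

```text
29.775 [ 478.6 -346.3  100.3] [ 3.1 -0.  -0.1] 12.335730963843316 [0.2 0.2 0. ]
```

View pics/w14.png

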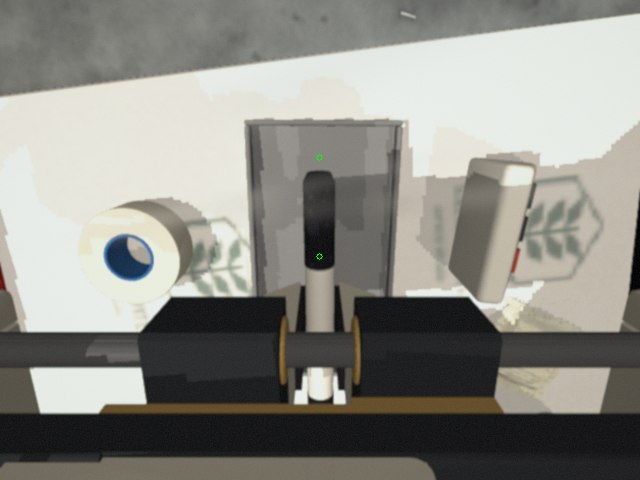

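Pen is centred over the grey tray, with the tape and timer clear. Lower it and release with a small opening.

Call:
step_arm:
  increments: "0 0 0 0 0 35 -1;0 0 0 0 0 57 -1;0 0 0 0 0 66 -1;0 0 0 0 0 69 -1;0 0 0 0 0 70.5 -1;0 0 0 0 0 70.5 -1;0 0 0 0 0 70.5 -1"

```text
time: 30.7
tool_pos: [478.2, -346.8, 29.8]
tcp_rot: [3.141, -0.001, -0.072]
contact_force: [0.4, -0.5, -0.8]
grip_width: 12.1
```

Call:
step_arm:
  increments: "0 0 0 0 0 0.5 -1;0 0 0 0 0 0.7 -0.8;0 0 0 0 0 0.7 -0.65;0 0 0 0 0 0.7 -0.5;0 0 0 0 0 0.7 -0.5;0 0 0 0 0 0.7 -0.5;0 0 0 0 0 -20 -0.5;0 0 0 0 0 -60 -0.5;0 0 0 0 0 -120 -0.5;0 0 0 -30 -40 -180 -0.5;0 0 0 -30 -90 -220 -0.5;0 0 0 -30 -140 -260 -0.5;0 0 0 -30 -190 -260 -0.5;0 0 0 -30 -240 -260 -0.5;0 0 0 -30 -240 -260 -0.5;0 0 0 -30 -240 -260 -0.5;0 0 0 -30 -240 -260 -0.5"

```text
time: 32.83
tool_pos: [465.3, -106.3, 288.9]
tcp_rot: [3.141, 0.0, -0.074]
contact_force: [-0.1, 0.5, -0.2]
grip_width: 22.9
```

```bash
python3 chk.py w15 478 -346.6 16 444 -103.5 43 508.4 -108.4 43 428.4 126.2 43 493 123.3 43; python3 - <<'E'
from h import *
c=capture("scene");cv2.imwrite("pics/s15.png",cv2.resize(c["frame"][150:350,220:470],None,fx=3,fy=3,interpolation=cv2.INTER_CUBIC)[:,:,::-1])
E
```

```text
32.825 [ 465.3 -106.3  288.9] [ 3.1  0.  -0.1] 22.852389507259524 [-0.1  0.5 -0.2]
```

View pics/w15.png

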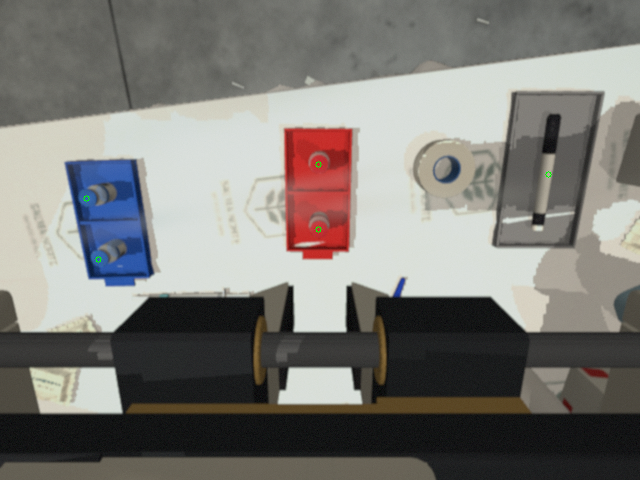

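View pics/s15.png

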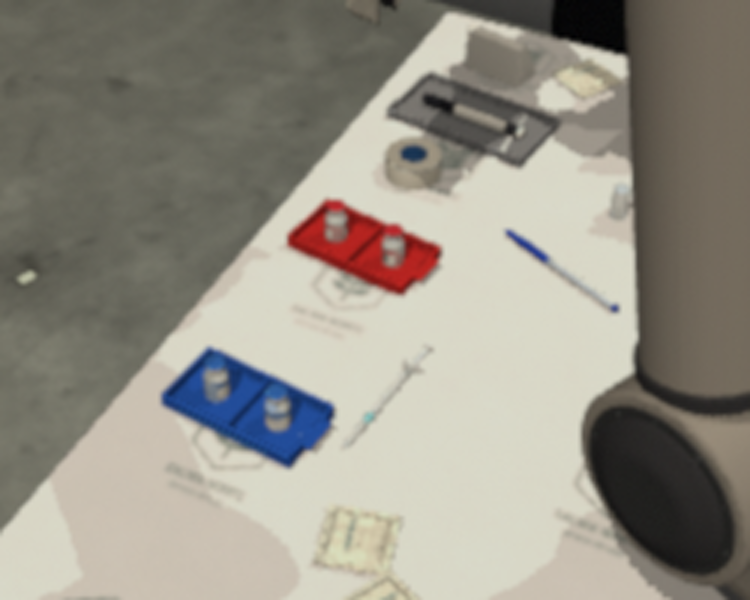

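Everything checks out. The caps sit on their marks: blue (86,198) and (98,259), red (318,164) and (318,229). The marker runs from (553,116) to (538,229), centred in the grey tray. Handing in.

```bash
python3 -c "
from plant import close_job;print(close_job())"
```

```text
the job is handed in; nothing more can be done
None
```

The table is tidied and the job is handed in. Both red-capped vials stand in the red tray and both blue-capped vials in the blue tray, one to each bay. The marker lies lengthwise in the middle of the grey tray. The handing-in call gives no verdict, so I can't confirm the score.

- **Final checks:** The last wrist and scene pictures show all four vials upright at their bay centres, within a few mm by eye. The marker is within about 5 mm of the grey tray's centre and in line with it.
- **Bystanders:** Nothing came near the tape roll or the timer. Both look unmoved in the pictures, but I did not measure them again.
- **Arm at the end:** It was clear of everything, with contact force near 0 N, at about 33 s of the 112 s allowed.
- **Disagreements:** The top and wrist cameras differed by up to about 3 mm on the vials and 7 mm on the tray centres. I used the wrist values, which gave tray and pen sizes within 3 mm of those stated. On the first vial the force read about 5.5 N upward while the grip closed; it was gone after the lift and that vial was placed normally.

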